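# Fit a filter cartridge in its bench holder and clamp it home

### The arm

A 6-joint arm with a two-finger parallel gripper is mounted at the origin on a cart in front of the work surface, level with it; the furniture and walls round the work are solid. World frame = base frame: x ahead of the robot, y to its left, z up, the work surface at z = 0. Lengths are in mm, angles in rad, forces in N, time in s.
With the tool pointing down it reaches from about 350 to 975 mm from the base axis. Payload 7.1 kg.
Tool frame: the origin (TCP) lies on the front face of the gripper's body, between the roots of the fingers; the fingertips stand 80 mm ahead of it and the grasp point (between the pads) lies 61 mm ahead of it (env.tips_ahead is the distance from the TCP to the fingertips, in mm); z points along the fingers, y is the line along which they close (so a half turn about z gives the same grasp; the last joint's range is limited). The gripper opens to 88 mm and grips with 3 to 60 N. Pads are 20 mm wide; open, the fingers measure 115 mm over their backs; the gripper's body (75 mm by 178 mm) begins 61 mm behind the grasp point.
Start: joints at [1.23, 0.423, 1.63, -0, 1.089, -0.019], TCP at [197.64, 592.911, 302.675] pointing down, gripper open.
Joint ranges: [-3, 3], [-0.9, 2.11], [0.09, 2.58], [-1.31, 4.45], [0.11, 2.69], [-2.54, 2.54]. Speed limits (rad/s): [2.39, 2.39, 3.01, 3.14, 3.14, 3.14].

### API

Orientations are given as a unit quaternion [x, y, z, w].
In Python, from station import env, set_gripper, viewer, workorder gives the robot as it stands. Calls block until the motion is done:
- env.reach(position, orientation): joint-space move of the TCP to a pose.
- env.move_l(position, rot=None, rate=150, f_stop=None): straight line of the TCP; rot=None keeps the orientation; rate is the mean speed in mm/s. With f_stop (N) it stops when the force on the tool has changed by that much, and returns True; else False.
- env.move_joints(angles): joint-space move.
- set_gripper(opening): finger opening in mm; the grip force is fixed at half the most; returns when the fingers have stopped.
- env.hold(seconds).
- env.ik(position, orientation): joint angles nearest the present ones, or None.
- env.read_state(): the state.
- viewer.camera(name): name is "scene" or "side" or "wrist"; returns the picture (400x640x3 uint8, blue, green, red); there is no depth.
- viewer.camera_params(name): a dict with "fx", "fy", "cx", "cy" (pixels), "pose" (4x4, takes a point from camera to world coordinates); the wrist camera has in their place "tool_from_camera" (4x4, takes a point from camera to tool coordinates, whose origin is the TCP and whose axes are the flange's). Camera axes: x right, y up, looking along -z (the intrinsics and any distortion apply to the point x, -y, -z); pixel columns grow to the right and rows downward; lengths in mm; the calibration is good to about 2 mm. A picture is of the moment at which its call begins: read the wrist's pose just before it. camera_params takes no time and is no camera call.
A pose or a line that the arm cannot do raises env.IKError and nothing moves.
- workorder.sign_off(): hands the job in, once; it reports no verdict.
The state is a dict: "time_s": time; "qpos": joint angles; "dq": joint speeds; "tau": joint torques, N m; "tool_pos": TCP position; "orientation": TCP orientation; "force": force on the tool from outside, world axes, zero at the start; "wrist_torque": the same for the moment, N m; "width": finger opening in mm.
Only numpy, scipy, OpenCV 4.12 (cv2) and the standard library are available. Lean on these libraries where they do the work, as an engineer would, in place of code of your own. Each camera call takes 0.05 s, during which the arm holds its last target. There are 200 camera calls.

### The job

Fit the white filter cartridge: stand it upright, neck down, in the seat of the bench holder and let go, then swing the holder's clamp arm over and press it down by feel until the cartridge is driven home against its spring, with its shoulder bearing snugly on the seat's rim (about 20 N). Stop there, because the seat cracks if the cartridge is forced on after it has bottomed, and leave it clamped. Leave the beaker, the two vials and the stopper standing near by where they are.

Things in the scene. Friction and masses are not known exactly. Their poses are not given: they have to be found in the camera images.
- cartridge: White filter cartridge, a round upright cylinder 106 mm tall, about 0.2 kg, standing loose on its neck. Origin: centre of the neck's underside; z up its axis. Neck: diameter 30, 16 mm long, foot bevelled 3.5 mm; then the shoulder of a grey end cap, diameter 44; from 34 to 92 mm up a smooth white barrel, diameter 41, to take it by; grey flat top cap, diameter 44.
- holder: Fixed bench holder. Origin: on the bench, on the seat's vertical axis; z up, x towards its back (the column), so its open front looks along -x. Base plate 104 mm wide, from x = -55 to +105 mm, top 16 mm up. The column stands 60 mm behind the axis, 152 mm high, and carries the clamp's hinge.
- guide (a point): Point on the seat's axis level with the top of the holder's black U-shaped guide, 60 to 74 mm above the bench, open to the front and above; inner width 49 mm, so the cartridge has 2.5 mm of play each side. Above 75 mm there is free room for fingers on both sides (+y and -y of the holder).
- seat: Round threaded seat on the holder's axis (x = y = 0 of the holder), 60 mm across. Origin: centre of its underside, z up; its flat rim is 34 mm above this. It is screwed in or out differently each time: rim 36 to 44 mm above the bench. Its bore, 33 mm wide, takes the cartridge's neck. It cracks if the cartridge presses on it with over 35 N.
- seat_rim (a point): Centre of the seat's rim. A white spring plunger in the bore meets the neck when the shoulder is still 7 mm above the rim; there the cartridge stands by itself. From there to the rim the plunger pushes back with 5 N rising to 8 N (the cartridge's weight helps); then the shoulder meets the rim, a rigid stop.
- clamp (a joint): Angle of the clamp arm, rad: 0 = level, pointing to the holder's front; grows as it is lifted; starts raised, leaning back, at 1.75 to 1.95; range -0.3 to 2.1. A friction brake in the hinge holds the arm wherever it is left: moving it takes 0.75 N m, about 5 N at the crossbar. With the cartridge home it ends between about -0.07 and +0.07, by the height of the seat.
- clamp_hinge (a point): Middle of the clamp's hinge axis, which lies along the holder's y axis, 60 mm behind the seat's axis (holder x = +60 mm) and 134 mm above the bench.
- clamp_bar (a point): Middle of the crossbar at the end of the clamp arm: round, along the holder's y axis, 76 mm long, diameter 12 mm (15 at the black end grips). With the arm level it lies 150 mm in front of the hinge axis and 22 mm above it. The raised bar is pushed from behind, then from above. A push on it acts 2.5 times as strongly at the foot, less the brake.
- clamp_foot (a point): Lowest point of the arm's round rubber foot (ball, radius 12 mm), which presses on the middle of the cartridge's top. With the arm level it is on the seat's axis, 60 mm in front of the hinge axis and 130 mm above the bench.
- beaker: Bystander: small glass beaker, 54x59x68 mm, near the sink. Origin: centre of its underside.
- vial_a: Bystander: glass vial with a black cap, 25 mm wide, 50 mm tall. Origin: centre of its underside.
- vial_b: Bystander: glass vial with a white cap, 25 mm wide, 50 mm tall. Origin: centre of its underside.
- stopper: Bystander: rubber stopper, 32 mm wide, 26 mm tall. Origin: centre of its underside.
There are look-alikes about, which are no part of the job. Leave any purple look-alike of the holder alone.

How it is judged (in metres and radians):
On the way:
1. the cartridge stands upright, neck in the seat, let go, with the clamp arm still up (horizontal distance between cartridge and seat below 0.004 m and z of cartridge in the frame of seat below 0.029 m and angle between cartridge's own z axis and vertical below 0.1 rad and contact force between the fingers and cartridge below 0.2 N and value of joint clamp above 1 rad), for 0.2 s.
At the end, for the whole second after the job is handed in: the cartridge stands upright (within 0.06 rad) and at rest in the seat, on its axis within 4 mm, pressed home so that its shoulder is within 1.5 mm of the rim and it bears on the seat (rim and plunger together) with over 9.5 N; the clamp arm is down (below 0.2 rad) and holds it there by itself (horizontal distance between cartridge and seat below 0.004 m and z of cartridge in the frame of seat below 0.0195 m and angle between cartridge's own z axis and vertical below 0.06 rad and contact force between cartridge and seat above 9.5 N and value of joint clamp below 0.2 rad and linear speed of cartridge below 0.01 m/s); the robot touches nothing.
It fails at once if the cartridge is pressed on the seat with more than 35 N (contact force between cartridge and seat above 35 N).
It fails at once if the beaker is moved by more than 20 mm (distance of beaker from where it was at the start of the episode above 0.02 m).
It fails at once if the black-capped vial is moved by more than 20 mm (distance of vial_a from where it was at the start of the episode above 0.02 m).
It fails at once if the white-capped vial is moved by more than 20 mm (distance of vial_b from where it was at the start of the episode above 0.02 m).
It fails at once if the stopper is moved by more than 20 mm (distance of stopper from where it was at the start of the episode above 0.02 m).
It also fails if it takes over 72 s, if anything falls off the work surface, if the arm or the gripper's body presses on something with over 40 N, if the wrist force passes 120 N, or if a joint passes its speed limit or range.

## Working session

There is one attempt and no reset: what is moved stays moved. The work goes in short steps, each a Python script; the robot and the scene stay as the last script left them, time stands still between calls to the robot, and variables do not carry over. Pictures are saved under pics/ and viewed, on a budget of 10 in all, crops included, one or two more only if the job needs it, and the job is handed in when it is done.

```bash
ls; mkdir -p pics; python3 - <<'E'
from station import env, viewer
import cv2
s=env.read_state(); print(s)
for n in("scene","side","wrist"):
    cv2.imwrite(f"pics/{n}0.png",viewer.camera(n)); print(n,viewer.camera_params(n))
E
```

```text
pics
{'time_s': 0.0, 'qpos': array([ 1.22994942e+00,  4.23851716e-01,  1.63068324e+00, -2.01927441e-06,
        1.08857216e+00, -1.90051946e-02]), 'dq': array([ 0.00023793,  0.00025183,  0.00157748, -0.00160486, -0.00173782,
        0.00120028]), 'tau': array([ 1.34735667e-03, -5.44616318e+01, -2.73683506e+01,  6.44879811e-02,
        2.24998151e-02, -7.10032873e-05]), 'tool_pos': array([197.53278793, 592.51373818, 301.89746097]), 'orientation': array([ 1.60226724e-01,  9.87079948e-01, -7.45166804e-04, -1.34631903e-04]), 'force': array([-0.63192063,  0.10934632,  0.37340591]), 'wrist_torque': array([ 0.0637985 , -0.00563547, -0.01859686]), 'width': 88.09076927532469}
scene {'fx': 369.8090250254272, 'fy': 369.8090250254272, 'cx': 317.4682536936663, 'cy': 195.83499145599018, 'pose': array([[-8.24992351e-01,  4.32453538e-01, -3.63829025e-01,
         1.10591216e+02],
       [-5.64889433e-01, -6.50324674e-01,  5.07915099e-01,
         4.87322977e+02],
       [-1.69573104e-02,  6.24549242e-01,  7.80801315e-01,
         9.25352969e+02],
       [ 0.00000000e+00,  0.00000000e+00,  0.00000000
[... 261 characters left out ...]
4.44549486e-01,  8.77307046e-01,
         8.97106407e+02],
       [-1.55080805e-02,  8.93194493e-01,  4.49403045e-01,
         5.96970219e+02],
       [ 0.00000000e+00,  0.00000000e+00,  0.00000000e+00,
         1.00000000e+00]])}
wrist {'fx': 360.4925152548027, 'fy': 360.4925152548027, 'cx': 328.8276201102444, 'cy': 196.67208605057112, 'tool_from_camera': array([[ 2.73538253e-04,  9.68623196e-01,  2.48533759e-01,
         6.72926285e+01],
       [ 9.99999910e-01, -1.84421950e-04, -3.81850942e-04,
        -3.11886840e-01],
       [-3.24034599e-04,  2.48533841e-01, -9.68623159e-01,
        -8.17261937e+01],
       [ 0.00000000e+00,  0.00000000e+00,  0.00000000e+00,
         1.00000000e+00]])}
```

View pics/scene0.png

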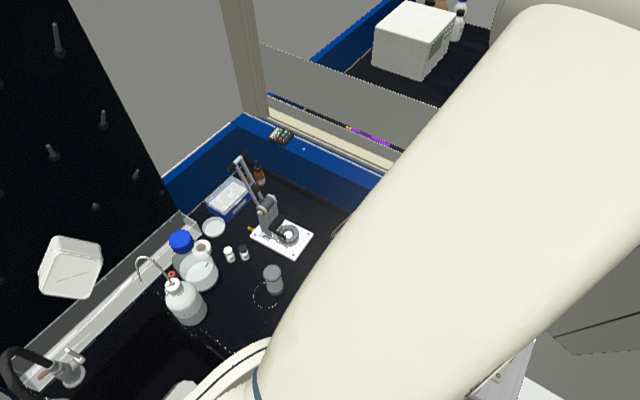

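View pics/side0.png

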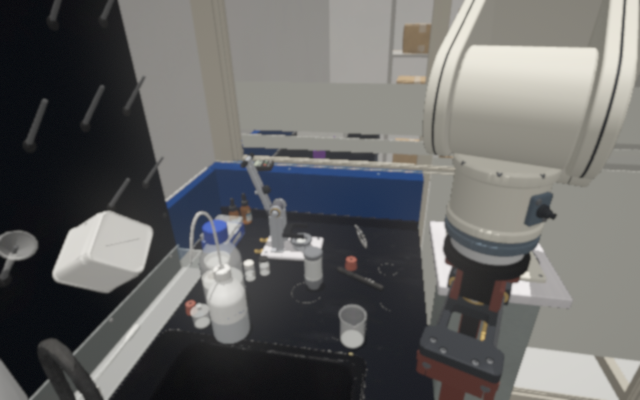

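Scene image: the holder has its clamp raised, with the seat at about (289,235) and the bar at (240,160). The cartridge candidate is the white barrel with grey caps at (273,280), or (313,265) in the side view. Things that could be mistaken for it: wash bottle (185,300), blue-capped bottle (181,240), vials (229,255) and (244,253), beaker side (352,325). I choose (273,280) because it is the only white cylinder with grey caps, and will check it in a close crop.

```bash
cat > h.py <<'E'
import numpy as np
from station import viewer
def ray(n,u,v):
    p=viewer.camera_params(n);T=p["pose"]
    d=T[:3,:3]@np.array([(u-p["cx"])/p["fx"],-(v-p["cy"])/p["fy"],-1]);return T[:3,3],d
def at_z(n,u,v,z):
    o,d=ray(n,u,v);return (o+d*(z-o[2])/d[2]).round(1)
def proj(n,P):
    p=viewer.camera_params(n);T=p["pose"]
    c=T[:3,:3].T@(np.asarray(P)-T[:3,3]);return (p["cx"]+p["fx"]*c[0]/-c[2],p["cy"]-p["fy"]*c[1]/-c[2])
E
python3 - <<'E'
import cv2,numpy as np
from h import *
a=cv2.imread("pics/scene0.png")[150:310,215:335];b=cv2.imread("pics/side0.png")[150:310,225:345]
r=lambda i:cv2.resize(i,None,fx=3.33,fy=3.33,interpolation=cv2.INTER_CUBIC)
cv2.imwrite("pics/crop1.png",np.hstack([r(a),r(b)]))
print(at_z("scene",272,270,106),at_z("scene",276,290,0),at_z("side",313,252,106),at_z("side",314,285,0))
print(at_z("scene",289,235,40))
E
```

```text
[453.7 208.1 106. ] [452.2 212.1  -0. ] [449.5 217.4 106. ] [452.2 207.4   0. ]
[510.   73.2  40. ]
```

View pics/crop1.png

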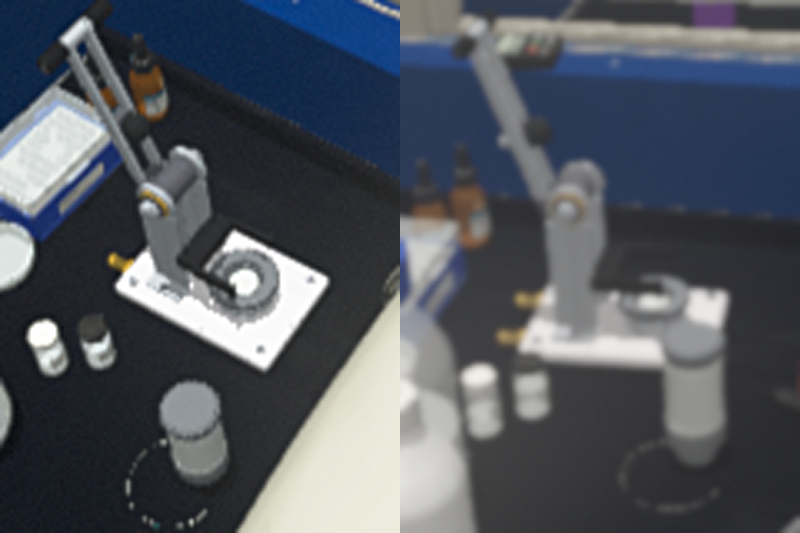

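The close crop confirms the choice: cartridge with grey caps at crop (195,430), black and white vials beside it, grey seat ring at crop (243,283), column to its left-back.

```bash
python3 - <<'E'
from h import *
C=[(235,232),(328,275),(265,368),(118,287)]
W=[at_z("scene",215+u/3.33,150+v/3.33,16) for u,v in C]
print(W,[np.linalg.norm(W[i]-W[(i+1)%4]).round() for i in range(4)])
print("seat",at_z("scene",215+243/3.33,150+278/3.33,40),at_z("side",225+252/3.33,150+297/3.33,40))
print("vials",at_z("scene",215+42/3.33,150+330/3.33,50),at_z("scene",215+93/3.33,150+327/3.33,50))
# hinge: ray 145-205 -> z=134
print("hinge",at_z("scene",215+170/3.33,150+185/3.33,134),at_z("side",225+172/3.33,150+200/3.33,134))
E
```

```text
[array([562.3,  24.3,  16. ]), array([466.4,  15.5,  16. ]), array([457.6, 119.9,  16. ]), array([611.8, 127.7,  16. ])] [np.float64(96.0), np.float64(105.0), np.float64(154.0), np.float64(115.0)]
seat [515.6  70.8  40. ] [517.3  71.6  40. ]
vials [617.6 207.5  50. ] [584.6 182.   50. ]
hinge [575.7  76.9 134. ] [575.7  84.  134. ]
```

```bash
python3 - <<'E'
from h import *
from station import env
import cv2
print(at_z("scene",188,320,0),at_z("scene",172,280,200))
q=[0,1,0,0]
env.reach([250,380,400],q)
env.reach([430,140,340],q)
env.hold(.2)
s=env.read_state();print(s["time_s"],s["tool_pos"],s["orientation"])
im=viewer.camera("wrist");cv2.imwrite("pics/w1.png",im)
cv2.imwrite("pics/w1b.png",cv2.resize(im,None,fx=1.25,fy=1.25,interpolation=cv2.INTER_CUBIC))
np.savez("w1.npz",p=s["tool_pos"],q=s["orientation"])
E
```

```text
[587.5 401.    0. ] [577.6 378.3 200. ]
2.4667 [429.80676849 140.99013225 340.20245298] [-9.01955896e-04  9.99999565e-01  1.13479916e-04  2.06392754e-04]
```

View pics/w1b.png

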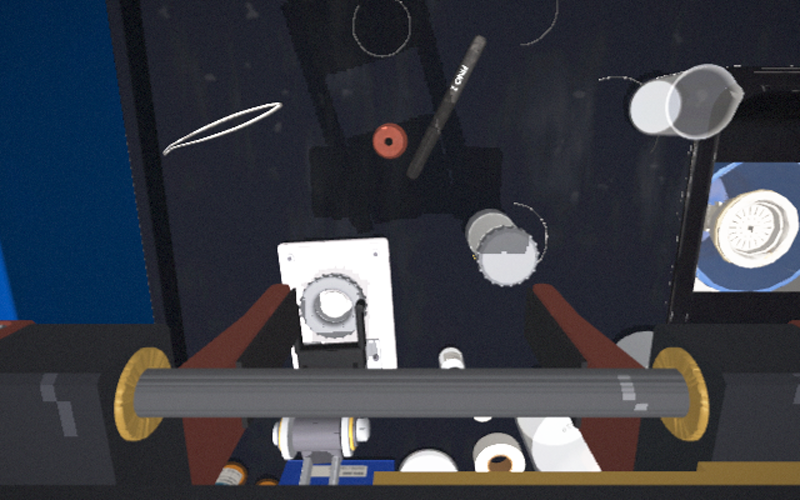

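Wrist view: cartridge cap centre at (507,256), seat at (333,304), front plate corners at (278,242) and (388,238), hinge barrel at (321,438), stopper (red) at (390,141), beaker at (690,105).

```bash
cat >> h.py <<'E'
from scipy.spatial.transform import Rotation as R
def wcam(p,q):
    T=np.eye(4);T[:3,:3]=R.from_quat(q).as_matrix();T[:3,3]=p
    return T@viewer.camera_params("wrist")["tool_from_camera"]
def w_at_z(p,q,u,v,z):
    c=viewer.camera_params("wrist");T=wcam(p,q)
    d=T[:3,:3]@np.array([(u-c["cx"])/c["fx"],-(v-c["cy"])/c["fy"],-1]);o=T[:3,3]
    return (o+d*(z-o[2])/d[2]).round(1)
def w_proj(p,q,P):
    c=viewer.camera_params("wrist");T=wcam(p,q);x=T[:3,:3].T@(np.asarray(P)-T[:3,3])
    return np.array([c["cx"]+c["fx"]*x[0]/-x[2],c["cy"]-c["fy"]*x[1]/-x[2]])
E
python3 - <<'E'
from h import *
d=np.load("w1.npz");f=lambda u,v,z:w_at_z(d["p"],d["q"],u/1.25,v/1.25,z)
print("cart",f(507,256,106)); print("seat",f(333,304,40))
print("corners",f(278,242,16),f(388,238,16)); print("hinge",f(321,438,134+8))
print("stopper",f(390,141,26),"beaker",f(655,105,0),"vial",f(452,353,50))
print("plate right back",f(397,368,16))
E
```

```text
cart [451.1 210.7 106. ]
seat [515.1  70.4  40. ]
corners [463.3  17.5  16. ] [459.3 119.6  16. ]
hinge [577.4  76.2 142. ]
stopper [371.5 122.7  26. ] beaker [340.3 359.    0. ] vial [558.4 178.3  50. ]
plate right back [592.9 127.1  16. ]
```

```bash
python3 - <<'E'
from h import *
from station import env
import cv2
q=[0,1,0,0]; o=[]; D={}
for k,p in(("s",[490,71,225]),("c",[425,210,260])):
    if k=="c": env.move_l([455,150,270],rate=300)
    env.reach(p,q);env.hold(.3)
    s=env.read_state();im=viewer.camera("wrist");cv2.imwrite(f"pics/w2{k}.png",im)
    D["p"+k]=s["tool_pos"];D["q"+k]=s["orientation"]
    P=[516,71,40] if k=="s" else [451,210.6,106]
    u=w_proj(s["tool_pos"],s["orientation"],P).round().astype(int);x0,y0=u-[80,100];print(k,x0,y0,s["time_s"])
    o.append(cv2.resize(im[y0:y0+180,x0:x0+160],None,fx=2.5,fy=2.5,interpolation=cv2.INTER_CUBIC)); D["o"+k]=[x0,y0]
cv2.imwrite("pics/w2.png",np.hstack(o));np.savez("w2.npz",**D)
E
```

```text
s 248 126 3.4583
c 251 142 4.6583
```

View pics/w2.png

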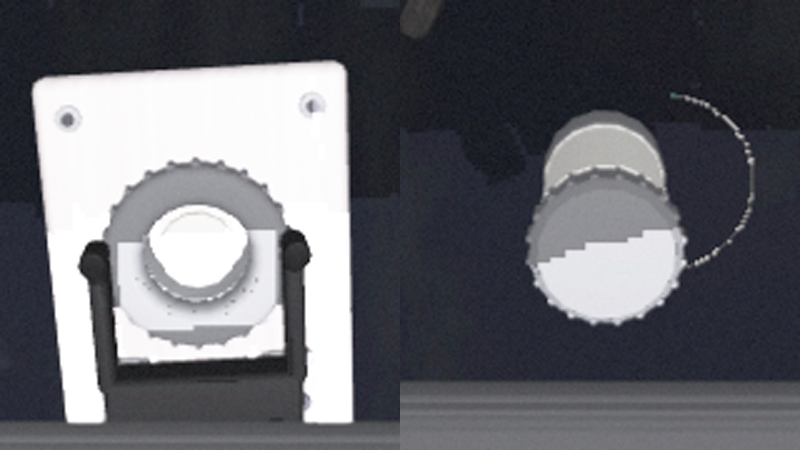

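Left: seat centred at crop (196,253), guide arms symmetric about it, front screws at (67,119) and (312,104). Right: cap circle centred at crop (206.5,245).

```bash
python3 - <<'E'
from h import *
d=np.load("w2.npz");f=lambda k,u,v,z:w_at_z(d["p"+k],d["q"+k],d["o"+k][0]+u/2.5,d["o"+k][1]+v/2.5,z)
print("seat",[f("s",196,253,z) for z in(36,40,44)]);print("cart",f("c",206.5,245,106))
a,b=f("s",67,119,16),f("s",312,104,16);print(a,b,(a+b)/2,np.arctan2(-(b-a)[0],(b-a)[1]))
print("guide front ends",f("s",95,258,74),f("s",295,247,74)); print(np.hypot(*(f("s",288,253,40)-f("s",103,253,40))[:2]))
E
```

```text
seat [array([518.1,  69.6,  36. ]), array([516.7,  69.6,  40. ]), array([515.3,  69.6,  44. ])]
cart [449.8 212.2 106. ]
[478.6  27.   16. ] [473.6 107.5  16. ] [476.1   67.25  16.  ] 0.062032112412757426
guide front ends [506.3  42.1  74. ] [503.   96.9  74. ]
58.10008605845606
```

```bash
cat >> h.py <<'E'
YAW=0.06; Q=(R.from_euler("z",YAW)*R.from_quat([0,1,0,0])).as_quat()
SEAT=np.array([516.5,69.9])
E
python3 - <<'E'
from h import *
from station import env,set_gripper
import cv2
env.reach([450.3,211.6,225],Q)
print(env.move_l([450.3,211.6,132],rate=80,f_stop=8))
set_gripper(36);s=env.read_state();print(s["width"],s["tool_pos"],s["time_s"])
env.move_l([450.3,211.6,245],rate=120)
s=env.read_state();print("held force",s["force"],s["width"])
env.move_l([*SEAT,245],rate=120);env.move_l([*SEAT,195],rate=80)
env.hold(.3);s=env.read_state();print(s["tool_pos"],s["time_s"])
a=viewer.camera("scene");b=viewer.camera("side");c=viewer.camera("wrist")
r=lambda i,f:cv2.resize(i,None,fx=f,fy=f,interpolation=cv2.INTER_CUBIC)
cv2.imwrite("pics/p1.png",np.hstack([r(a[170:270,235:335],4),r(b[180:280,245:345],4)]))
E
```

```text
False
42.9955145366772 [450.32413042 211.63851596 132.00383829] 7.075
held force [-0.78791603 -0.04738798 -3.04057182] 43.14334057895928
[516.70774302  69.90270587 195.4184802 ] 10.6917
```

View pics/p1.png

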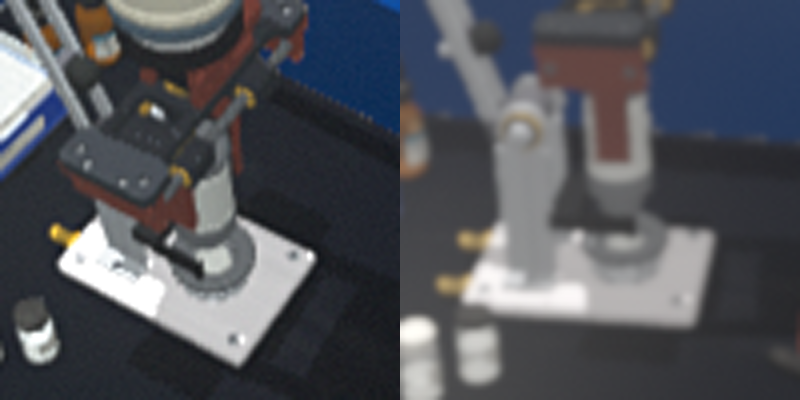

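The cartridge is held upright above the seat, neck just over the bore, clear of the column, and the vials are undisturbed. Next I lower it with a force guard.

```bash
python3 - <<'E'
from h import *
from station import env,set_gripper
r=env.move_l([*SEAT,176],rate=50,f_stop=4);print(r)
if not r: r=env.move_l([*SEAT,157],rate=20,f_stop=2.5)
s=env.read_state();print(r,s["tool_pos"],s["force"],"cart z",s["tool_pos"][2]-132,s["time_s"])
E
```

```text
False
True [516.43562964  69.85977335 171.7897398 ] [-0.41382883 -0.03133924  4.20956896] cart z 39.789739797716436 11.8
```

```bash
python3 - <<'E'
from h import *
from station import env
import cv2
s1=env.read_state();a=viewer.camera("scene");b=viewer.camera("side")
env.move_l([*SEAT,180],rate=40);env.hold(.3);s0=env.read_state()
print("dF",s1["force"]-s0["force"],"dM",s1["wrist_torque"]-s0["wrist_torque"],s0["force"],s0["wrist_torque"],s0["time_s"],s0["width"])
r=lambda i,f:cv2.resize(i,None,fx=f,fy=f,interpolation=cv2.INTER_CUBIC)
cv2.imwrite("pics/p2.png",np.hstack([r(a[190:250,260:320],6.6),r(b[200:260,270:330],6.6)]))
E
```

```text
dF [-0.14123115 -0.66114899  7.1254726 ] dM [-0.01094646  0.09363396 -0.04472079] [-0.27259768  0.62980975 -2.91590364] [0.01997338 0.02751529 0.04101051] 12.5667 43.40406753046748
```

View pics/p2.png

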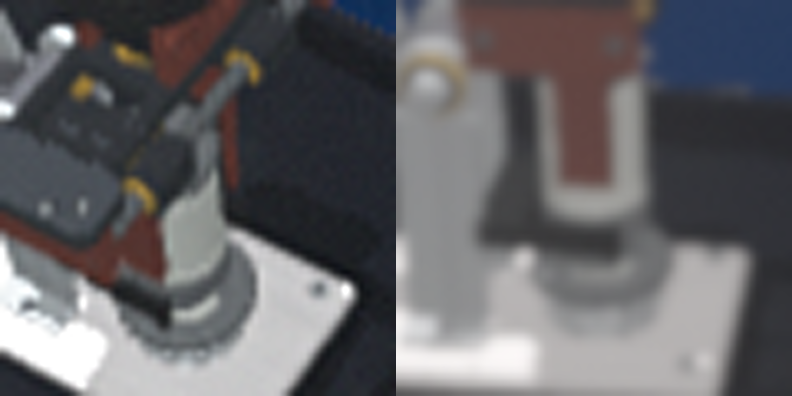

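```bash
python3 - <<'E'
from h import *
for n in("scene","side"):
    for z in(28,42,60,80): print(n,z,np.round(proj(n,[*SEAT,z]),1), "d/dx",np.round(np.subtract(proj(n,[*SEAT+[1,0],z]),proj(n,[*SEAT,z])),2),"d/dy",np.round(np.subtract(proj(n,[*SEAT+[0,1],z]),proj(n,[*SEAT,z])),2))
import cv2
a=cv2.imread("pics/side0.png");b=cv2.imread("pics/scene0.png")
E
```

```text
scene 28 [288.2 235.4] d/dx [-0.28 -0.16] d/dy [-0.21  0.25]
scene 42 [287.8 232.7] d/dx [-0.28 -0.17] d/dy [-0.21  0.25]
scene 60 [287.3 229.2] d/dx [-0.28 -0.17] d/dy [-0.22  0.25]
scene 80 [286.7 225.2] d/dx [-0.29 -0.17] d/dy [-0.22  0.25]
side 28 [301.3 242.5] d/dx [-0.35 -0.03] d/dy [-0.08  0.2 ]
side 42 [301.1 238.3] d/dx [-0.35 -0.03] d/dy [-0.08  0.2 ]
side 60 [300.8 232.8] d/dx [-0.35 -0.03] d/dy [-0.09  0.19]
side 80 [300.4 226.6] d/dx [-0.36 -0.03] d/dy [-0.09  0.19]
```

The contact moment puts the catch on the -x,+y side of the neck, at rim height. I'll do a small guided search starting toward (+x,-y).

```bash
python3 - <<'E'
from h import *
from station import env
env.hold(.1)
for o in [(1.2,-1.2),(2.4,-2.4),(2,0),(0,-2),(0,2),(-2,0)]:
    p=SEAT+np.array(o)
    env.move_l([*p,175],rate=40);s0=env.read_state()
    r=env.move_l([*p,157],rate=20,f_stop=3)
    s=env.read_state();dF=s["force"]-s0["force"];dM=s["wrist_torque"]-s0["wrist_torque"]
    L=s["tool_pos"][2]/1000-.04
    print(o,r,s["tool_pos"].round(1),dF.round(2),dM.round(3),"r",((-L*dF[0]-dM[1])/dF[2]*1e3).round(1),((dM[0]-L*dF[1])/dF[2]*1e3).round(1),round(s["time_s"],1))
    if s["tool_pos"][2]<168: break
E
```

```text
(1.2, -1.2) True [517.6  68.8 172.7] [0.34 0.32 5.76] [0.131 0.041 0.005] r -14.9 15.3 13.3
(2.4, -2.4) True [518.6  67.5 173.5] [-0.91  0.57  5.75] [ 0.044  0.028 -0.018] r 16.3 -5.7 13.8
(2, 0) True [518.3  69.9 172.6] [-0.75 -0.9   5.85] [-0.045  0.056 -0.036] r 7.5 12.7 14.4
(0, -2) True [516.5  68.  172.2] [-0.16  1.56  6.15] [ 0.172 -0.012 -0.083] r 5.3 -5.4 15.0
(0, 2) True [516.5  71.8 172.7] [-0.18 -1.36  5.78] [-0.138 -0.048 -0.055] r 12.5 7.5 15.7
(-2, 0) True [514.7  69.9 172.2] [-0.24 -0.44  5.52] [-0.064 -0.181 -0.029] r 38.4 -1.1 16.3
```

```bash
python3 - <<'E'
from h import *
from station import env,set_gripper
import cv2
env.move_l([*SEAT,175],rate=40)
print(env.move_l([*SEAT,168],rate=20,f_stop=2),env.read_state()["tool_pos"][2])
set_gripper(50);env.hold(.3)
s=env.read_state();print(s["force"],s["width"],s["tool_pos"],s["time_s"],env.tips_ahead)
a=viewer.camera("scene");b=viewer.camera("side");c=viewer.camera("wrist")
r=lambda i,f:cv2.resize(i,None,fx=f,fy=f,interpolation=cv2.INTER_CUBIC)
cv2.imwrite("pics/p3.png",np.hstack([r(a[185:255,255:305],5.6),r(b[190:260,275:325],5.6),r(c[215:385,270:390],2.306)]))
E
```

```text
False 167.62661989642632
[-0.1120428   0.08034473 -0.02855554] 49.774348449738305 [516.53324248  69.92401815 168.06562998] 17.675 80.0
```

View pics/p3.png

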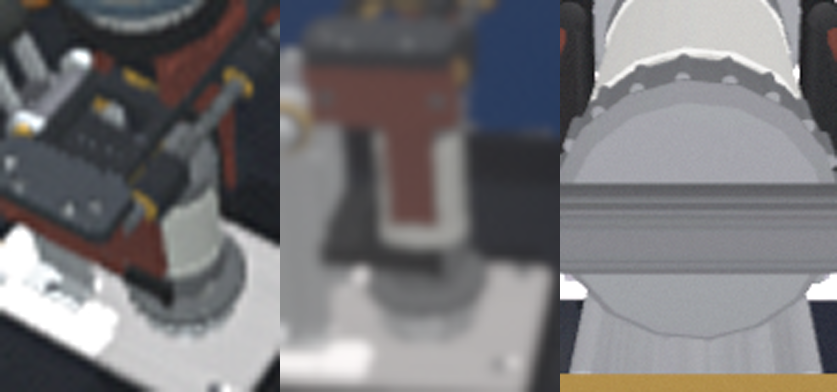

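```bash
python3 - <<'E'
from h import *
from station import env
s=env.read_state()
for z in (125,130,135,140,145,150):
    a=w_at_z(s["tool_pos"],s["orientation"],329.4,215+80/2.306,z);b=w_at_z(s["tool_pos"],s["orientation"],329.4,215+338/2.306,z);print(z,b[0]-a[0],(a+b)[:2]/2)
E
```

```text
125 48.200000000000045 [525.1   70.25]
130 46.200000000000045 [522.1  70.1]
135 44.299999999999955 [519.15  69.85]
140 42.39999999999998 [516.1  69.7]
145 40.5 [513.15  69.5 ]
150 38.5 [510.15  69.35]
```

The cartridge slid in: force is now about 0, the cap is at z≈138 (so on the plunger), centred in y, and the shoulder is just over the rim. Next: let go fully, touch the top lightly to get its height, and work out the clamp angle.

```bash
python3 - <<'E'
from h import *
from station import env,set_gripper
set_gripper(70)
env.move_l([*SEAT,250],rate=150); set_gripper(0)
env.move_l([*SEAT,228],rate=80);env.hold(.1);s0=env.read_state()
r=env.move_l([*SEAT,208],rate=12,f_stop=1.2);s=env.read_state()
print(r,"top z",s["tool_pos"][2]-80,(s["force"]-s0["force"])[2],s["width"],s["time_s"])
env.move_l([*SEAT,300],rate=150)
H=np.array([*(SEAT+60*np.array([np.cos(YAW),np.sin(YAW)])),134])
for n,uv in(("scene",(237.5,160)),("side",(225+(478-400)/3.33,150+25/3.33))):
    o,d=ray(n,*uv)
    # plane through axis: normal y_h
    y=np.array([-np.sin(YAW),np.cos(YAW),0]);P=o+d*((H-o)@y)/(d@y);v=P-H
    print(n,P.round(),np.linalg.norm(v),np.arctan2(v[2],-(v@[np.cos(YAW),np.sin(YAW),0]))-.1456)
E
```

```text
True top z 140.18327190804976 0.8651365811002686 0.5215197690415085 21.5167
scene [644.  78. 271.] 152.8334876719343 1.8839148779525496
side [641.  77. 276.] 156.54899881839785 1.8522633516366345
```

```bash
cat >> h.py <<'E'
from station import env
RZ=R.from_euler("z",YAW).as_matrix()
def hp(x,y,z): return RZ@[x,y,z]+[*SEAT,0]
def bar(th): return 60-151.6*np.cos(th), 134+151.6*np.sin(th)   # th = clamp+0.1456
E
python3 - <<'E'
from h import *
print("wall foot",at_z("scene",245,163,0),at_z("scene",300,190,0),"bottle",at_z("scene",258,186,0))
print(bar(1.87+.1456))
for p in [hp(60,27,400),hp(165,27,400),hp(165,27,345),hp(100,27,345)]: print(p.round(),np.round(env.ik(p,Q),2) if env.ik(p,Q) is not None else None)
E
```

```text
wall foot [833.3 -95.8  -0. ] [ 602.8 -103.2    0. ] bottle [727.9 -40.5   0. ]
(np.float64(125.23054886664174), np.float64(270.84858601592003))
[575. 100. 400.] [ 0.15  0.27  1.63 -0.    1.25 -1.48]
[680. 107. 400.] [ 0.14  0.43  1.38 -0.    1.32 -1.49]
[680. 107. 345.] [ 0.14  0.48  1.44 -0.    1.22 -1.49]
[615. 103. 345.] [ 0.15  0.38  1.6  -0.    1.17 -1.48]
```

```bash
python3 - <<'E'
from h import *
import cv2
env.move_l(hp(0,27,400),rate=250);env.move_l(hp(165,27,400),rate=200);env.move_l(hp(165,27,343),rate=120)
env.hold(.1)
r=env.move_l(hp(120,27,343),rate=25,f_stop=3);s=env.read_state()
x=((s["tool_pos"]-[*SEAT,0])@RZ)[0]; bx=x-17.5
th=np.arccos((60-bx)/151.6);print(r,s["tool_pos"],"bar x",bx,"clamp",th-.1456,s["force"],s["time_s"])
if r and 1.6<th-.1456<2.1:
    for t in np.arange(th-.05,.88,-.1):
        b=bar(t)
        if env.move_l(hp(b[0]+17.5,27,b[1]+80-7),rate=90,f_stop=25): print("stop");break
    s=env.read_state();print(t-.1456,s["tool_pos"],s["force"],s["time_s"])
    a=viewer.camera("scene");b=viewer.camera("side")
    cv2.imwrite("pics/p4.png",np.hstack([cv2.resize(i[120:300,190:370],None,fx=2.2,fy=2.2) for i in(a,b)]))
E
```

```text
True [661.26901087 105.65833972 343.02344048] bar x 129.15271813511856 clamp 1.898863192266147 [ 0.94555142 -0.21185932  0.79659032] 25.375
0.748863192266146 [497.24500032  95.77079769 324.8551905 ] [ 2.29828128 -1.18039362 -1.81176496] 29.1083
```

View pics/p4.png

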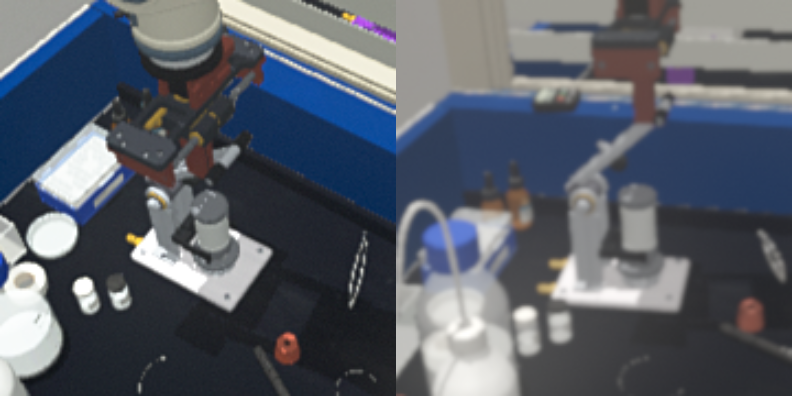

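The arm is now swung forward to about 45°, with the finger behind the grip end. Cartridge upright, bystanders in place. Next I push from above.

```bash
python3 - <<'E'
from h import *
b=bar(.894)
x0=b[0]+17.5
env.move_l(hp(x0+4,27,b[1]+73),rate=80)
env.move_l(hp(x0+4,27,b[1]+104),rate=100);env.move_l(hp(b[0]-2,27,b[1]+104),rate=100);env.hold(.2)
s0=env.read_state();print(s0["force"],s0["time_s"])
r=env.move_l(hp(b[0]-2,27,b[1]+80),rate=30,f_stop=3);s=env.read_state()
zb=s["tool_pos"][2]-80-7.5;th=np.arcsin((zb-134)/151.6);print(r,"clamp",th-.1456,s["force"]-s0["force"])
if r and .5<th-.1456<.95:
    for t in np.arange(th-.03,.1456+.25,-.06):
        b=bar(t)
        if env.move_l(hp(b[0]-1,27,b[1]+87.5),rate=70,f_stop=16): print("stop",t-.1456);break
    env.hold(.1);s=env.read_state();print(t-.1456,(s["force"]-s0["force"]).round(2),s["tool_pos"],s["time_s"])
np.save("f0.npy",s0["force"])
E
```

```text
[-0.22306878 -0.17167646  0.60194743] 30.5
True clamp 0.7098350748206648 [-1.73488832 -0.21515863  4.94856477]
0.2598350748206652 [ 0.15 -0.25 -0.61] [434.89024838  92.04175321 281.3977139 ] 33.475
```

```bash
cat > press.py <<'E'
from h import *
import sys
f0=np.load("f0.npy")
s=env.read_state();z=s["tool_pos"][2];P=0;log=[]
target=11.5
while z>234:
    a=np.arcsin(np.clip((z-87.5-134)/151.6,-1,1))-.1456
    z-= 1.0 if a>.10 and P<9 else .25
    th=np.arcsin((z-87.5-134)/151.6)
    env.move_l(hp(bar(th)[0]-1,27,z),rate=12); env.hold(.03)
    s=env.read_state();P=(s["force"]-f0)[2];log.append((round(th-.1456,3),round(s["tool_pos"][2],2),round(P,1)))
    if P>=target or s["time_s"]>60: break
print(log);print(s["force"]-f0,s["time_s"])
E
python3 press.py
```

```text
[(np.float64(0.253), np.float64(280.66), np.float64(1.2)), (np.float64(0.246), np.float64(279.63), np.float64(3.5)), (np.float64(0.239), np.float64(278.44), np.float64(2.5)), (np.float64(0.232), np.float64(277.34), np.float64(1.8)), (np.float64(0.225), np.float64(276.32), np.float64(2.2)), (np.float64(0.218), np.float64(275.33), np.float64(2.4)), (np.float64(0.211), np.float64(274.31), np.float64(2.1)), (np.float64(0.204), np.float64(273.3), np.float64(2.5)), (np.float64(0.197), np.float64(272.29), np.float64(2.9)), (np.float64(0.19), np.float64(271.29), np.float64(2.8)), (np.float64(0.183), np.float64(270.27), np.float64(3.4)), (np.float64(0.176), np.float64(269.28), np.float64(2.6)), (np.float64(0.169), np.float64(268.29), np.float64(3.1)), (np.float64(0.162), np.float64(267.33), np.float64(3.1)), (np.float64(0.155), np.float64(266.35), np.float64(3.7)), (np.float64(0.148), np.float64(265.39), np.float64(4.6)), (np.float64(0.141), np.float64(264.37), np.float64(4.3)), (np.float64(0.134), np.float64(263.37), np.float64(4.7)), (np.float64(0.128), np.float64(262.36), np.float64(5.5)),
[... 1831 characters left out ...]
p.float64(6.2)), (np.float64(0.046), np.float64(250.32), np.float64(6.3)), (np.float64(0.045), np.float64(250.07), np.float64(6.8)), (np.float64(0.043), np.float64(249.84), np.float64(7.6)), (np.float64(0.041), np.float64(249.57), np.float64(6.6)), (np.float64(0.039), np.float64(249.3), np.float64(7.0)), (np.float64(0.038), np.float64(249.07), np.float64(7.3)), (np.float64(0.036), np.float64(248.85), np.float64(7.0)), (np.float64(0.034), np.float64(248.66), np.float64(8.4)), (np.float64(0.033), np.float64(248.48), np.float64(8.6)), (np.float64(0.031), np.float64(248.3), np.float64(10.1)), (np.float64(0.029), np.float64(248.15), np.float64(11.7))]
[-5.13103525  0.67391237 11.70861881] 51.0417
```

There is a clear knee at z≈249: the shoulder is on the rim and force is rising steeply. The estimated seat load is about 16 N, so one more small step, then back off and check.

```bash
sed -i 's/target=11.5/target=12.5/' press.py; python3 press.py; python3 - <<'E'
from h import *
import cv2
s=env.read_state();p=s["tool_pos"];print(s["force"]-np.load("f0.npy"))
env.move_l(p+[0,0,8],rate=10);env.move_l(p+[0,0,110],rate=120)
env.move_l(p+[-60,0,140],rate=120);env.hold(.2)
s=env.read_state();print(s["time_s"],s["force"])
a=viewer.camera("scene");b=viewer.camera("side")
cv2.imwrite("pics/p5.png",np.hstack([cv2.resize(i[y:y+130,x:x+130],None,fx=3.05,fy=3.05,interpolation=cv2.INTER_CUBIC) for i,x,y in((a,215,165),(b,235,150))]))
E
```

```text
[(np.float64(0.029), np.float64(248.12), np.float64(10.8)), (np.float64(0.028), np.float64(247.97), np.float64(12.2)), (np.float64(0.026), np.float64(247.81), np.float64(13.5))]
[-5.49330132  1.1903092  13.49049266] 51.8917
[-5.49330132  1.1903092  13.49049266]
54.7917 [-0.49006871  0.00124206  0.41776515]
```

View pics/p5.png

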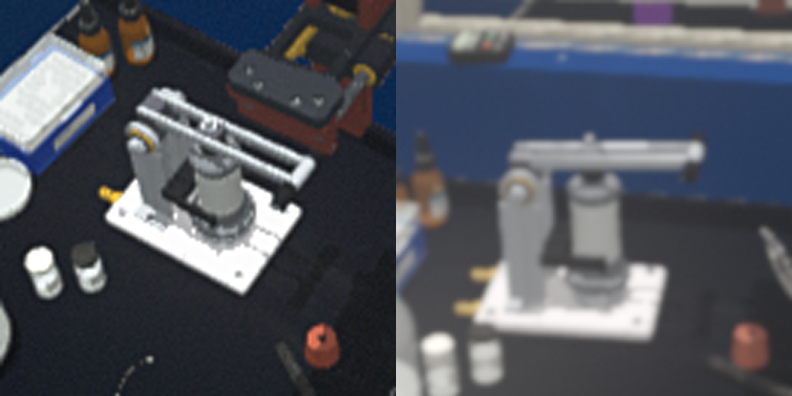

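The clamp arm is level on the cartridge. The cartridge is upright in the seat with its shoulder on the rim, the robot is clear, and the bystanders are in place.

```bash
python3 -c "
from station import workorder
print(workorder.sign_off())"
```

```text
the job is handed in; nothing more can be done
None
```

The cartridge is in the seat, pressed home and left clamped, and I handed the job in with the robot clear at about 55 s of the 72 s allowed. No verdict came back.

- **Seating:** On the first lowering, and on six small-offset retries, it caught about 3 mm into the bore. On the next centred try it slid in. I let go with the clamp still up. A light touch then put its top at about 140 mm, which means it stood on the plunger with the rim about 43 mm above the bench.
- **Clamping:** I swung the arm over from about 1.9 rad and pressed it down in quarter-millimetre steps. The push held at about 7 N against the plunger, then rose steeply once the bar had come down about 19 mm past the first sign of plunger resistance. That fits the shoulder meeting the rim.
- **Final force:** I stopped at 13.5 N on the bar, at a clamp angle of about 0.03 rad. I estimate that as about 20 N on the seat while pressing, and about 14 N left once the brake alone holds it. Neither figure was measured directly.
- **Last checks:** The final pictures show the arm level on an upright cartridge. Both vials and the stopper stand where they were, and the tool force was about 0.
- **Not checked or disagreeing:**
  - The beaker was outside the final crops, though the arm did not go near it after the first move.
  - The gripper read 43 mm on the 41 mm barrel, so the pads probably touched the cap edge. That may be why the cartridge caught at first.
  - The touched height predicted a clamp angle of 0.05 rad, and it ended nearer 0.03, a difference of about 1.5 mm at the foot. I put that down to the bar and hinge geometry and the rubber foot giving.

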